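# Slow-speed trigger check of a bench homogeniser

## Robot

A 6-joint arm with a two-finger parallel gripper is mounted at the origin on the work surface. World frame = base frame: x ahead of the robot, y to its left, z up, the work surface at z = 0. Lengths are in mm, angles in rad, forces in N, time in s.
With the tool pointing down it reaches from about 350 to 975 mm from the base axis. Payload 7.1 kg.
Tool frame: the origin (TCP) lies on the front face of the gripper's body, between the roots of the fingers; the fingertips stand 80 mm ahead of it and the grasp point (between the pads) lies 61 mm ahead of it (env.tips_ahead is the distance from the TCP to the fingertips, in mm); z points along the fingers, y is the direction in which the jaws open and shut (so a half turn about z gives the same grasp; the last joint's range is limited). The gripper opens to 88 mm and grips with 3 to 60 N. Pads are 20 mm wide; open, the fingers measure 115 mm over their backs; the gripper's body (75 mm by 178 mm) begins 61 mm behind the grasp point.
Start: joints at [-1.147, 0.423, 1.63, -0, 1.089, -0.019], TCP at [267.809, -564.698, 302.675] pointing down, gripper open.
Joint ranges: [-3, 3], [-0.9, 2.11], [0.09, 2.58], [-1.31, 4.45], [0.11, 2.69], [-2.54, 2.54]. Speed limits (rad/s): [2.39, 2.39, 3.01, 3.14, 3.14, 3.14].

## Interface

Orientations are given as a unit quaternion [x, y, z, w].
In Python, from station import env, set_gripper, viewer, workorder gives the robot as it stands. Calls block until the motion is done:
- env.reach(position, orientation): joint-space move of the TCP to a pose.
- env.move_l(position, rot=None, rate=150, f_stop=None): straight line of the TCP; rot=None keeps the orientation; rate is the mean speed in mm/s. With f_stop (N) it stops when the force on the tool has changed by that much, and returns True; else False.
- env.move_joints(angles): joint-space move.
- set_gripper(opening): finger opening in mm; the grip force is fixed at half the most; returns when the fingers have stopped.
- env.hold(seconds).
- env.ik(position, orientation): joint angles nearest the present ones, or None.
- env.read_state(): the state.
- viewer.camera(name): name is "scene" or "side" or "wrist"; returns the picture (400x640x3 uint8, blue, green, red); there is no depth.
- viewer.camera_params(name): a dict with "fx", "fy", "cx", "cy" (pixels), "pose" (4x4, takes a point from camera to world coordinates); the wrist camera has in their place "tool_from_camera" (4x4, takes a point from camera to tool coordinates, whose origin is the TCP and whose axes are the flange's). Camera axes: x right, y up, looking along -z (the intrinsics and any distortion apply to the point x, -y, -z); pixel columns grow to the right and rows downward; lengths in mm; the calibration is good to about 2 mm. A picture is of the moment at which its call begins: read the wrist's pose just before it. camera_params takes no time and is no camera call.
A pose or a line that the arm cannot do raises env.IKError and nothing moves.
- workorder.sign_off(): hands the job in, once; it reports no verdict.
The state is a dict: "time_s": time; "qpos": joint angles; "dq": joint speeds; "tau": joint torques, N m; "tool_pos": TCP position; "orientation": TCP orientation; "force": force on the tool from outside, world axes, zero at the start; "wrist_torque": the same for the moment, N m; "width": finger opening in mm.
Only numpy, scipy, OpenCV 4.12 (cv2) and the standard library are available. Lean on these libraries where they do the work, as an engineer would, in place of code of your own. Each camera call takes 0.05 s, during which the arm holds its last target.

## Task

Check the homogeniser's trigger at its slowest speed: turn the speed dial on its tail fully anticlockwise to its stop, then flip the lock-off lever fully forward and squeeze the paddle fully against the housing for at least one second. Then let the paddle spring out and flip the lever fully back so that the tool is locked again, with the dial still at minimum. Leave the bottles, jars and beaker standing where they are.

Things in the scene. Friction and masses are not known exactly. Their poses are not given: they have to be found in the camera images.
- homogeniser: Hand-held homogeniser lying level, clamped in a fixed bench cradle, at any yaw, on the left or right half of the bench. Origin on the bench under the tool's middle; z up; +y forward, to the nose with its steel shaft (tip y = 172 mm); tail at y = -129 mm; black paddle on the -x side. Cradle base plate 115 x 200 mm, 10 mm thick; saddles at y = -100 and 63 mm reach x = +-26 mm, z = 73 mm.
- housing_mid (a point): Centre of the homogeniser's grey housing (homogeniser frame x = 0, y = -22, z = 62 mm), axes as the homogeniser's. The housing is 40 mm wide (x -20 to +20 mm), 195 mm long (y -120 to +75 mm) and 44 mm high (z 40 to 84 mm).
- hotplate: Hotplate stirrer, fixed, on the other half of the bench, not to be used: white case 185 x 150 mm with a round plate, 88 mm high, two dials of its own in front (-x). Origin under its centre.
- dial (a joint): Speed dial on the homogeniser's top near the tail: angle in rad, 0 = minimum (anticlockwise end stop), grows clockwise seen from above, up to 2.8 (fastest). Friction 0.03 N m; stays where it is left.
- dial_grip (a point): On the dial's upright axis, in its black bar grip (homogeniser frame x = 0, y = -92, z = 106.5 mm). The bar is 30 mm long, 10 mm thick and 26 mm high (z 90.5 to 116.5 mm) on a disc 32 mm across. At dial = 0 its length lies along the homogeniser's x axis; a white line marks the half then at -x. Turns with the dial.
- lock_lever (a joint): Lock-off lever on top of the housing: angle in rad, 0 = leaning back to the tail (locked: its pawl stands between paddle and housing and blocks the paddle), grows as it is flipped forward, 1.3 = fully forward (free). Stays where it is left; about 2 N at its top moves it.
- lever_tip (a point): Top end of the lock-off lever, a steel plate 20 mm wide (along x), 5 mm thick, with an 8 mm thick black rib on top, 33 mm long from its pivot, which runs along x at homogeniser frame y = 35, z = 88 mm. Lever centred at x = -16.5 mm; leans 0.65 rad back at 0 and 0.65 rad forward at 1.3: its top is then at y = 15 or 55 mm, z = 114 mm. Moves with the lever.
- paddle (a joint): Paddle switch: hinge angle in rad, 0 = released (sprung out), 0.12 = squeezed fully against the housing. Spring: about 3 N at the face point when released, 7 N when fully squeezed. With the lock-off lever back it gives only a little (under 0.05 rad).
- paddle_face (a point): On the paddle's outer face, half-way up (z = 63.5 mm), 65 mm from its hinge. Paddle: black plate 100 long, 27 high, 9 mm thick, hinged at its tail end (homogeniser frame x = -21, y = -60 mm); free end (y = 40 mm) stands 12 mm off the housing. This point is at x = -39, y = 3 mm released and x = -31, y = 5 mm squeezed; the housing's opposite face is at x = 20 mm.
- beaker: Glass beaker, 68 mm across, 85 mm high, standing on the hotplate stirrer's round plate (plate top 88 mm above the bench). Loose; to be left alone. Origin at the centre of its underside.
- bottle_a: Brown glass bottle, 48 mm across, 100 mm high, beside the homogeniser on its paddle side. Loose; to be left alone. Origin at the centre of its underside.
- bottle_b: White plastic jar, 44 mm across, 85 mm high, beside the homogeniser on the side away from the paddle. Loose; to be left alone. Origin at the centre of its underside.
- jar_c: Small clear jar, 36 mm across, 60 mm high, beside the homogeniser's nose. Loose; to be left alone. Origin at the centre of its underside.
- bottle_d: Tall grey plastic bottle, 66 mm across, 170 mm high, far side of the bench. Loose; to be left alone. Origin at the centre of its underside.

How it is judged:
By the outcome, as a careful person would: the job done as asked, in the order asked, and still so for the second after the job is handed in, with the robot touching nothing.
It also fails if it takes over 72 s, if anything falls off the work surface, if the arm or the gripper's body presses on something with over 40 N, if the wrist force passes 120 N, or if a joint passes its speed limit or range.

## Working session

There is one attempt and no reset: what is moved stays moved. The work goes in short steps, each a Python script; the robot and the scene stay as the last script left them, time stands still between calls to the robot, and variables do not carry over. Pictures are saved under pics/ and viewed, and the job is handed in when it is done.

```bash
ls; mkdir -p pics
python3 - <<'E'
from station import env,viewer
import cv2
for n in("scene","side","wrist"):
    im=viewer.camera(n); cv2.imwrite(f"pics/{n}0.png",im)
    p=viewer.camera_params(n); print(n,p)
print(env.read_state())
E
```

```text
pics
scene {'fx': 458.10518969282555, 'fy': 458.10518969282555, 'cx': 316.78134088647994, 'cy': 203.08841415886337, 'pose': array([[-5.74303653e-01, -5.09553521e-01,  6.40726559e-01,
         1.42312546e+03],
       [ 8.18601858e-01, -3.65235761e-01,  4.43276255e-01,
         5.52922768e+02],
       [ 8.14327598e-03,  7.79075124e-01,  6.26877690e-01,
         8.96171650e+02],
       [ 0.00000000e+00,  0.00000000e+00,  0.00000000e+00,
         1.00000000e+00]])}
side {'fx': 377.9621461373908, 'fy': 377.9621461373908, 'cx': 317.11584879087445, 'cy': 203.67116887192253, 'pose': array([[ 9.69564424e-01,  1.84059273e-01, -1.61452815e-01,
         4.48166235e+02],
       [-2.44834262e-01,  7.26169250e-01, -6.42444087e-01,
        -6.13928086e+02],
       [-1.00572190e-03,  6.62420112e-01,  7.49131887e-01,
         7.63972091e+02],
       [ 0.00000000e+00,  0.00000000e+00,  0.00000000e+00,
         1.00000000e+00]])}
wrist {'fx': 276.0097963900547, 'fy': 276.0097963900547, 'cx': 319.9064020196968, 'cy': 194.1450264543544, 'tool_from_camera': array([[ 4.34158577e-04,  9.58325407e-01,  2.8567
[... 267 characters left out ...]
       1.00000000e+00]])}
{'time_s': 0.15, 'qpos': array([-1.14699509e+00,  4.23696332e-01,  1.63055396e+00,  3.62893602e-05,
        1.08860921e+00, -1.89792826e-02]), 'dq': array([ 0.001077  , -0.00068521, -0.00145505,  0.0017893 , -0.00294185,
       -0.00060221]), 'tau': array([ 3.98976326e-04, -5.44984674e+01, -2.73919004e+01,  6.44838600e-02,
        2.04067089e-02, -9.12241921e-05]), 'tool_pos': array([ 267.67458563, -564.37415951,  302.04530618]), 'orientation': array([ 9.75594765e-01,  2.19577898e-01, -1.11596122e-04, -6.23724621e-04]), 'force': array([-0.52360265, -0.02832193, -0.06414125]), 'wrist_torque': array([-0.006784  , -0.01247078, -0.0091444 ]), 'width': 87.87861089826696}
```

View pics/scene0.png

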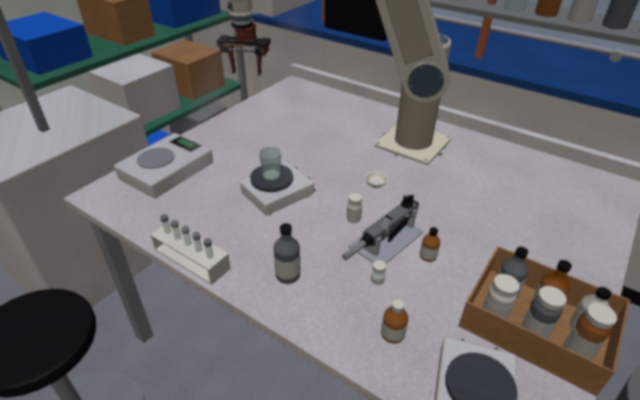

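View pics/side0.png

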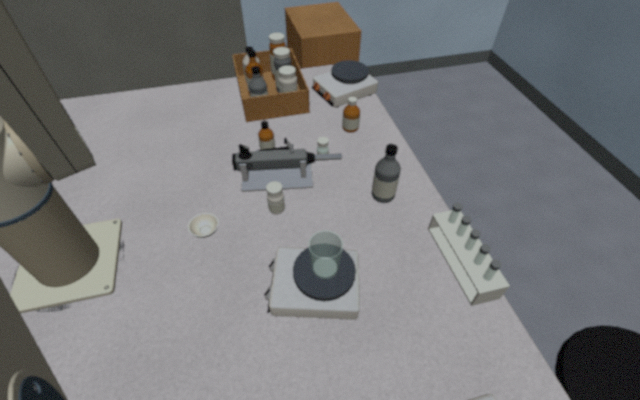

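View pics/wrist0.png

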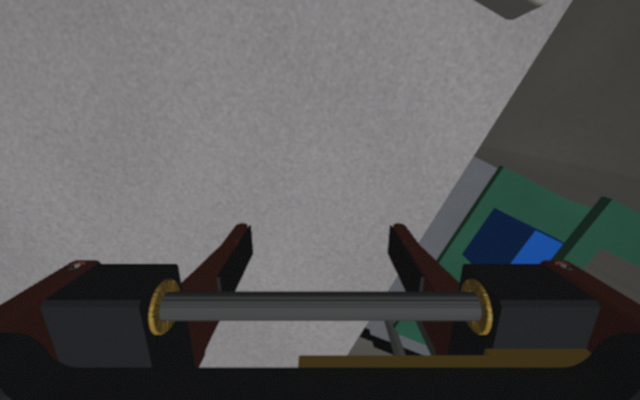

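The scene shows the homogeniser with its dial near (408,203) and its shaft tip near (346,256). The brown bottle is at (430,245), the white jar at (354,207) and the small jar at (379,272). In the side view the dial is at (244,153) and the tip at (340,156).

```bash
cat > h.py <<'E'
import numpy as np, cv2
from scipy.spatial.transform import Rotation as R
def cam(p, T=None):
    return (np.array(p["pose"]) if T is None else T)
def tool_T(st):
    T=np.eye(4); T[:3,:3]=R.from_quat(st["orientation"]).as_matrix(); T[:3,3]=st["tool_pos"]; return T
def ray_z(p,uv,z,T=None):
    T=cam(p,T); d=T[:3,:3]@np.array([(uv[0]-p["cx"])/p["fx"],-(uv[1]-p["cy"])/p["fy"],-1])
    s=(z-T[2,3])/d[2]; return T[:3,3]+s*d
def proj(p,X,T=None):
    T=cam(p,T); q=(np.atleast_2d(X)-T[:3,3])@T[:3,:3]
    return np.c_[p["cx"]+p["fx"]*q[:,0]/-q[:,2], p["cy"]-p["fy"]*q[:,1]/-q[:,2]]
def down(yaw): # tool z down, tool x axis at world angle yaw ; tool y at yaw-90
    return (R.from_euler('z',yaw)*R.from_euler('x',np.pi)).as_quat()
E
python3 - <<'E'
from station import env,viewer
from h import *
s=viewer.camera_params("scene");d=viewer.camera_params("side")
for n,p,uv,z in [("tip",s,(346,256),62),("tip",d,(340,156),62),("dial",s,(408,203),110),("dial",d,(244,151),110),("brown",s,(429,258),0),("brown",d,(266,152),0),("white",s,(354,220),0),("white",d,(276,211),0),("jarc",s,(379,281),0),("jarc",d,(323,157),0),("hot",d,(318,312),0),("bd",s,(287,280),0)]:
    print(n,ray_z(p,uv,z).round())
st=env.read_state(); print(tool_T(st)@viewer.camera_params("wrist")["tool_from_camera"])
E
```

```text
tip [703. 147.  62.]
tip [705. 145.  62.]
dial [473. 200. 110.]
dial [448. 174. 110.]
brown [524. 305.  -0.]
brown [513. 285.   0.]
white [508.  56.   0.]
white [501.  43.   0.]
jarc [676. 234.   0.]
jarc [676. 220.   0.]
hot [ 538. -261.    0.]
bd [811.  39.  -0.]
[[ 4.28829810e-01  8.65518417e-01  2.58810479e-01  3.38361175e+02]
 [-9.03383292e-01  4.11457321e-01  1.20836668e-01 -5.30917688e+02]
 [-1.90310415e-03 -2.85623428e-01  9.58340042e-01  3.84031368e+02]
 [ 0.00000000e+00  0.00000000e+00  0.00000000e+00  1.00000000e+00]]
```

Run:
```python
from station import env,viewer
from h import *
st=env.read_state(); p=st["tool_pos"]
env.move_l([p[0],p[1],400],rate=300)
q=down(np.radians(172))
# camera sees ~ 60+ ahead
env.reach([545,172,400],q)
env.hold(0.3)
st=env.read_state(); im=viewer.camera("wrist"); cv2.imwrite("pics/w1.png",im)
np.save("w1T.npy",tool_T(st)); print(st["time_s"],st["qpos"].round(2),st["tool_pos"])
im=viewer.camera("scene"); cv2.imwrite("pics/s1.png",cv2.resize(im[150:300,300:460],None,fx=4,fy=4,interpolation=cv2.INTER_CUBIC))
```

```text
3.7 [ 0.28  0.25  1.65 -0.    1.24 -1.15] [545.09916161 171.7112121  399.99879369]
```

View pics/w1.png

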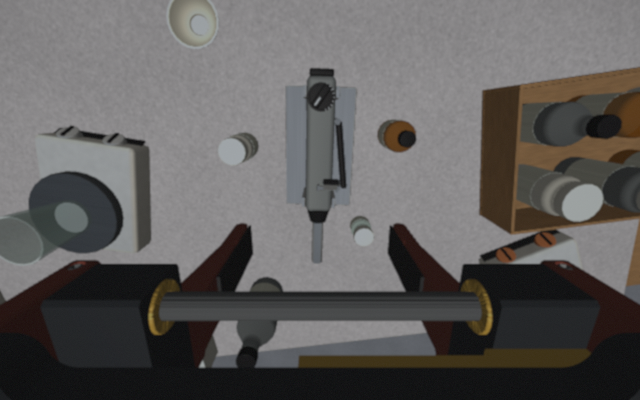

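View pics/s1.png

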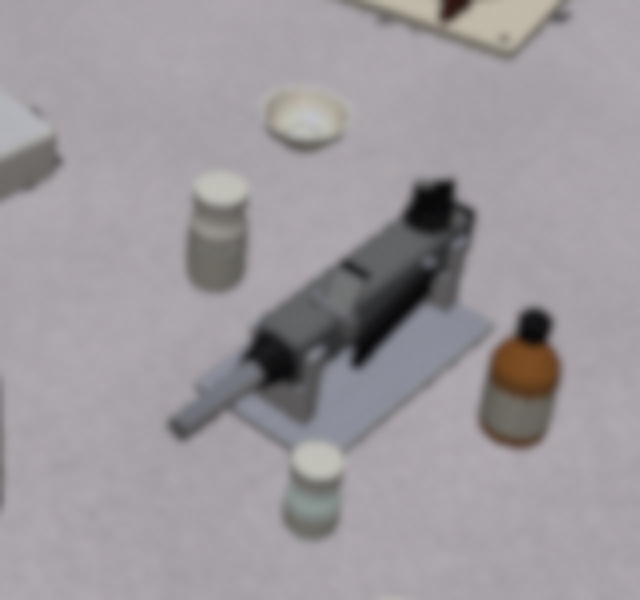

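Run:
```python
from station import env,viewer
from h import *
q=down(np.radians(172))
env.move_l([490,185,330],q,rate=200)
env.hold(0.3)
st=env.read_state(); im=viewer.camera("wrist"); cv2.imwrite("pics/w2_.png",im)
np.save("w2T.npy",tool_T(st)); print(st["time_s"])
cv2.imwrite("pics/w2.png",cv2.resize(im[30:270,220:420],None,fx=2.5,fy=2.5,interpolation=cv2.INTER_CUBIC))
```

```text
4.7
```

View pics/w2.png

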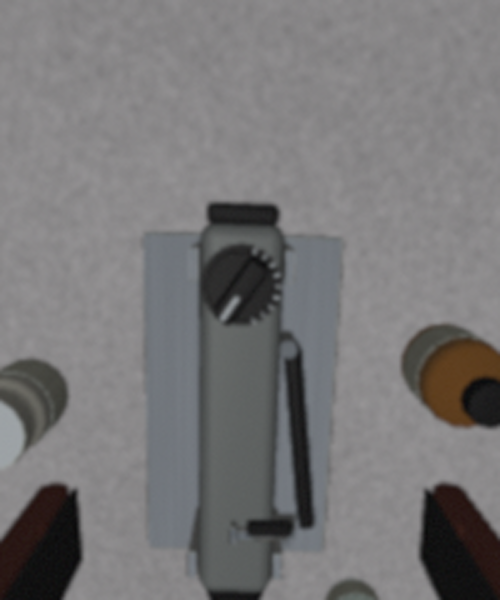

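```bash
cat > fit.py <<'E'
from station import viewer
from h import *
from scipy.optimize import least_squares
T=np.load("w2T.npy"); p=viewer.camera_params("wrist"); C=T@p["tool_from_camera"]
c=lambda u,v:(u/2.5+220,v/2.5+30)
H=[((0,-92,90.5),c(241,285),3),((-21,-60,77),c(290,346),2),((-57.5,-100,10),c(343,237),1),((57.5,-100,10),c(145,233),1),((57.5,100,10),c(148,548),1),((-57.5,100,10),c(324,550),1)]
def h2w(q,X):
    x,y,t=q; hy=np.array([np.cos(t),np.sin(t),0]);hx=np.array([hy[1],-hy[0],0])
    X=np.atleast_2d(X); return np.array([x,y,0])+X[:,:1]*hx+X[:,1:2]*hy+X[:,2:]*[0,0,1]
f=lambda q:np.concatenate([w*(proj(p,h2w(q,X),C)[0]-uv) for X,uv,w in H])
if __name__=="__main__":
    r=least_squares(f,[534,172,-.14],loss="soft_l1"); print(r.x,f(r.x).reshape(-1,2).round(1))
    np.save("hom.npy",r.x)
    im=cv2.resize(cv2.imread("pics/w2_.png")[30:270,220:420],None,fx=2.5,fy=2.5,interpolation=cv2.INTER_CUBIC)
    def line(a,col=(0,255,0)):
        u=((proj(p,h2w(r.x,a),C)-[220,30])*2.5).astype(int); cv2.polylines(im,[u],False,col,1,cv2.LINE_AA)
    line([[-57.5,-100,10],[57.5,-100,10],[57.5,100,10],[-57.5,100,10],[-57.5,-100,10]])
    line([[-20,-120,84],[20,-120,84],[20,75,84],[-20,75,84],[-20,-120,84]],(0,0,255))
    a=np.linspace(0,6.3,40); line(np.c_[16*np.cos(a),-92+16*np.sin(a),a*0+90.5],(255,255,0))
    line([[-39,3,77],[-21,-60,77]],(255,0,255))
    line([[-26.5,15,114],[-6.5,15,114],[-6.5,35,88],[-26.5,35,88],[-26.5,15,114]],(0,255,255))
    for b in (2.0,2.2,2.4):line([[0,-92,116.5],[-15*np.cos(b),-92-15*np.sin(b)*-1*1,116.5]],(0,165,255))
    cv2.imwrite("pics/fit%s.png"%np.random.randint(999),im); cv2.imwrite("pics/fit.png",im)
E
python3 fit.py
```

```text
[ 5.37410089e+02  1.72615333e+02 -1.64286451e-01] [[ 0.8 -3. ]
 [-5.6 -0. ]
 [ 0.4  7.3]
 [-1.1  6.8]
 [ 0.2  6.3]
 [ 0.2  7. ]]
```

View pics/fit.png

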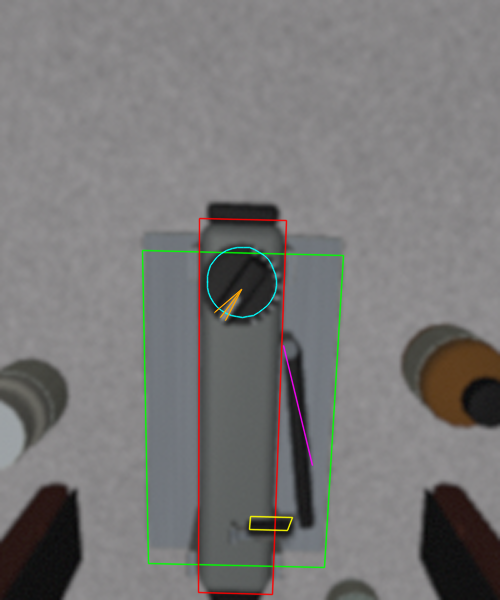

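```bash
sed -i 's/^f=lambda.*/f=lambda q:np.concatenate([w*(proj(p,h2w(q[:3],np.array(X)+([0,q[3],0] if X[2]==10 else [0,0,0])),C)[0]-uv) for X,uv,w in H])/; s/\[534,172,-.14\]/[534,172,-.14,0]/; s/h2w(r.x,a)/h2w(r.x[:3],a)/; s/np.save("hom.npy",r.x)/np.save("hom.npy",r.x[:3])/; s/((-21,-60,77),c(290,346),2)/((0,-129,73),c(243,206),1),((0,75,84),c(240,597),1)/' fit.py
python3 fit.py
python3 - <<'E'
import cv2
im=cv2.imread("pics/w2_.png")[120:170,285:345]
cv2.imwrite("pics/dial2.png",cv2.resize(im,None,fx=10,fy=10,interpolation=cv2.INTER_CUBIC))
E
```

```text
[ 5.38714851e+02  1.72497124e+02 -1.60675205e-01 -1.17769905e+01] [[ 0.1  0.5]
 [-0.1 -1.7]
 [-1.7 -0.6]
 [ 0.7 -0.4]
 [-1.4 -0.6]
 [ 0.4  0.7]
 [ 0.8  1.2]]
```

View pics/fit.png

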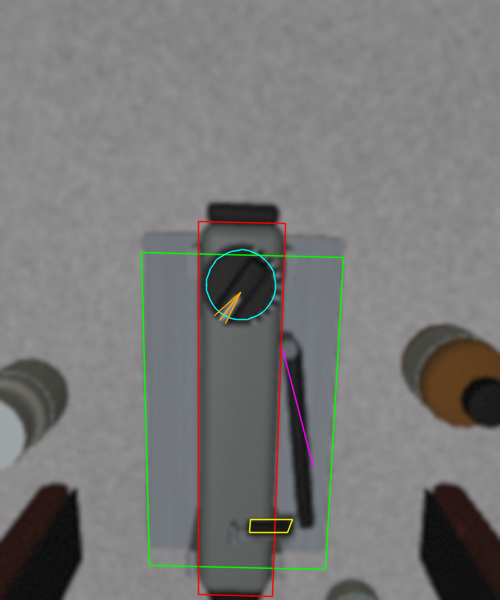

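View pics/dial2.png

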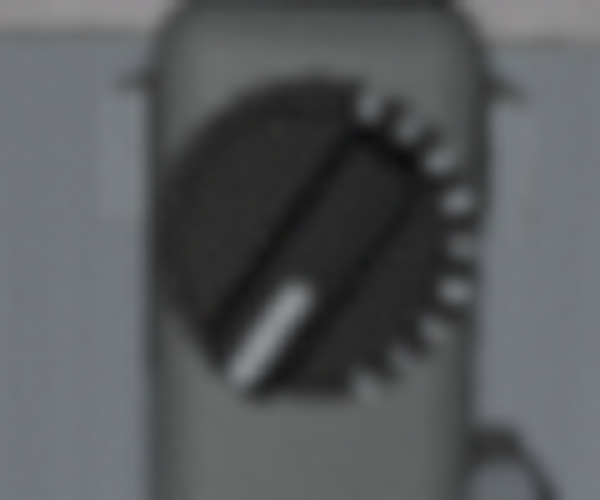

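```bash
cat >> h.py <<'E'
def toolY(a): return down(a+np.pi/2)
E
python3 - <<'E'
from station import env,viewer,set_gripper
from h import *
from fit import h2w,p
q=np.load("hom.npy"); C=np.load("w2T.npy")@p["tool_from_camera"]
w=h2w(q,[0,-92,0])[0]
b=ray_z(p,(316.2,146.2),116.5,C); print("model",w,"bar",b, [h2w(q,x)[0].round() for x in ([0,0,0],[-39,3,63])])
w[:2]=(w[:2]*.5+b[:2]*.5)
print(env.tips_ahead)
Q=toolY(q[2]+np.pi/2-2.10+np.pi/2)
set_gripper(50)
env.reach([w[0],w[1],250],Q); 
st=env.read_state(); print(st["time_s"],st["qpos"].round(3),st["width"])
print(env.move_l([w[0],w[1],173.5],Q,rate=100,f_stop=8))
env.hold(.2)
st=env.read_state();print(st["tool_pos"],st["force"])
im=viewer.camera("wrist");cv2.imwrite("pics/g1.png",im)
im=viewer.camera("scene"); cv2.imwrite("pics/s2.png",cv2.resize(im[130:280,320:480],None,fx=4,fy=4,interpolation=cv2.INTER_CUBIC))
np.save("dial.npy",w)
E
```

```text
model [447.89985787 187.2157208    0.        ] bar [447.10335362 187.34332478 116.5       ] [array([539., 172.,   0.]), array([548., 211.,  63.])]
80.0
6.1167 [ 0.372  0.295  1.974 -0.     0.872 -0.512] 50.02380483721665
False
[447.81993577 187.3968959  174.08061444] [-0.292218    0.08447291  0.10931401]
```

View pics/g1.png

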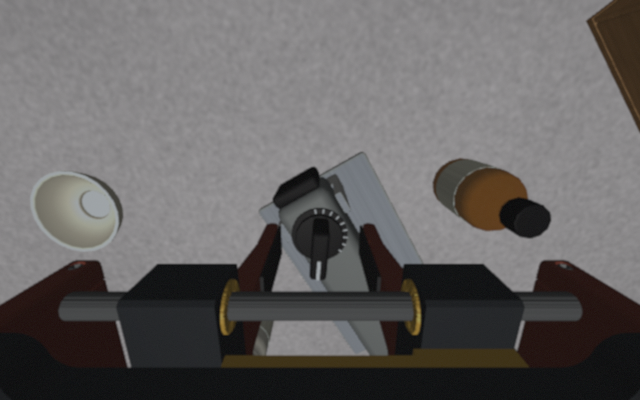

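View pics/s2.png

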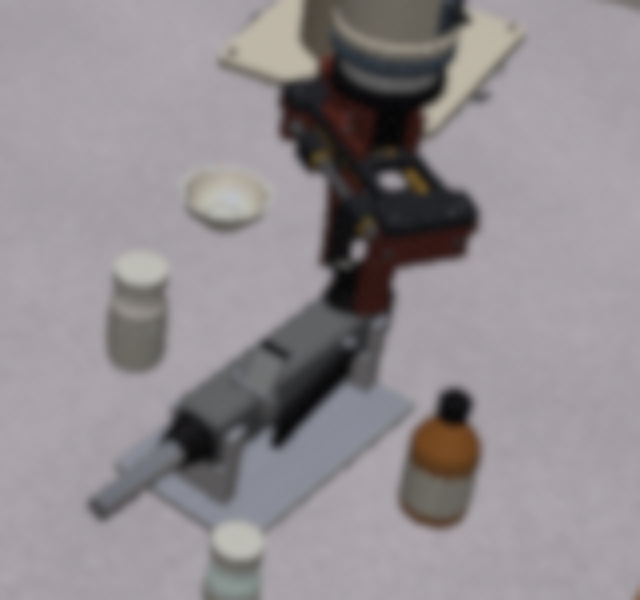

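The wrist view shows the bar at (320,245), upright in the image and centred between the fingers, so I'll grip and turn.

Run:
```python
from station import env,viewer,set_gripper
from h import *
set_gripper(5); st=env.read_state(); print(st["time_s"],st["width"],st["force"].round(1),st["wrist_torque"].round(2))
j=st["qpos"].copy()
for a in (-1.0,-1.5,-2.0,-2.43):
    j[5]=a; env.move_joints(j); st=env.read_state(); print(st["time_s"].__round__(2),st["qpos"][5].round(3),st["wrist_torque"].round(2),st["force"].round(1))
set_gripper(50)
j[5]=-2.43+np.pi; env.move_joints(j)
st=env.read_state(); print(st["time_s"],st["qpos"].round(3),st["tool_pos"])
im=viewer.camera("wrist");cv2.imwrite("pics/g2.png",im)
```

```text
8.0333 9.87015899263316 [ 0.  -2.   0.4] [-0.13 -0.15 -0.01]
8.57 -0.997 [-0.67 -0.07  0.05] [-0.4 -3.6  2.4]
9.12 -1.498 [-1.2  -0.09  0.02] [-0.1 -6.3  3. ]
9.68 -1.998 [-1.63 -0.39  0.03] [ 1.6 -9.   3. ]
10.17 -2.428 [-1.94 -0.55  0.01] [  2.8 -12.5   2.5]
13.6 [ 0.372  0.427  2.018 -0.     0.697  0.711] [447.4248532  187.20701448 173.4843688 ]
```

View pics/g2.png

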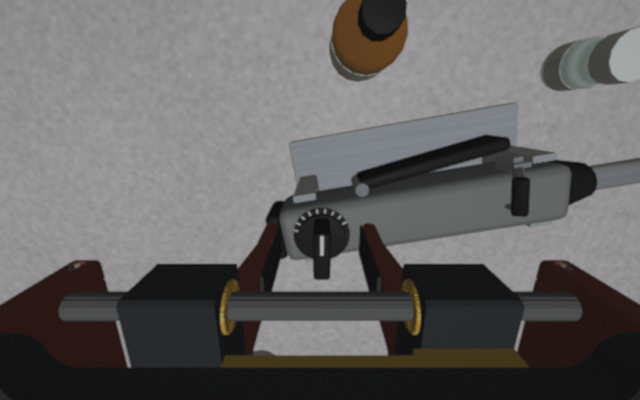

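Run:
```python
from station import env,viewer,set_gripper
from h import *
st=env.read_state(); b=st["wrist_torque"]
set_gripper(5); st=env.read_state(); print(st["time_s"],st["width"],st["force"].round(1),st["wrist_torque"].round(2))
j=st["qpos"].copy(); a0=j[5]
for k in range(1,11):
    j[5]=a0-.04*k; env.move_joints(j); env.hold(.05); st=env.read_state(); print(round(st["time_s"],2),st["qpos"][5].round(3),st["wrist_torque"].round(2),st["force"].round(1))
    if abs(st["wrist_torque"][2])>0.35: break
```

```text
14.35 10.033821661140873 [ 4.3 -2.9 -2.7] [-0.56 -0.75 -0.03]
14.65 0.673 [-0.17 -0.21  0.06] [ 0.8 -1.2 -1.3]
14.95 0.633 [-0.18 -0.23  0.06] [ 2.1 -0.6 -2.2]
15.25 0.593 [-0.17 -0.18  0.  ] [ 1.4 -1.4 -1.1]
15.55 0.553 [-0.11 -0.21  0.06] [ 1.1 -1.3 -1.5]
15.85 0.514 [-0.26 -0.22 -0.61] [ 1.  -0.8 -1.1]
```

The stop was felt with a torque jump to -0.61 N m, at the expected angle. Next I release and flip the lever.

Run:
```python
from station import env,viewer,set_gripper
from h import *
from fit import h2w
q=np.load("hom.npy")
set_gripper(45)
p=env.read_state()["tool_pos"]; env.move_l([p[0],p[1],225],rate=150)
im=viewer.camera("wrist");cv2.imwrite("pics/d3.png",im)
set_gripper(0)
Q=toolY(q[2]+np.pi/2)
env.reach(h2w(q,[-16.5,-22,225])[0],Q)
st=env.read_state();print(st["time_s"],st["qpos"].round(2))
env.move_l(h2w(q,[-16.5,-22,182])[0],Q,rate=120)
env.hold(.1)
r=env.move_l(h2w(q,[-16.5,46,182])[0],Q,rate=45,f_stop=9)
st=env.read_state();x,y,t=q;hy=np.array([np.cos(t),np.sin(t)])
print(r,st["time_s"],(st["tool_pos"][:2]-q[:2])@hy,st["force"].round(1))
im=viewer.camera("wrist");cv2.imwrite("pics/l1.png",im)
im=viewer.camera("scene"); cv2.imwrite("pics/s3.png",cv2.resize(im[150:270,320:480],None,fx=4,fy=4,interpolation=cv2.INTER_CUBIC))
```

```text
19.3333 [ 0.33  0.42  1.84 -0.    0.87 -1.08]
True 21.075 32.152941809523526 [-3.1  0.5  5.4]
```

View pics/d3.png

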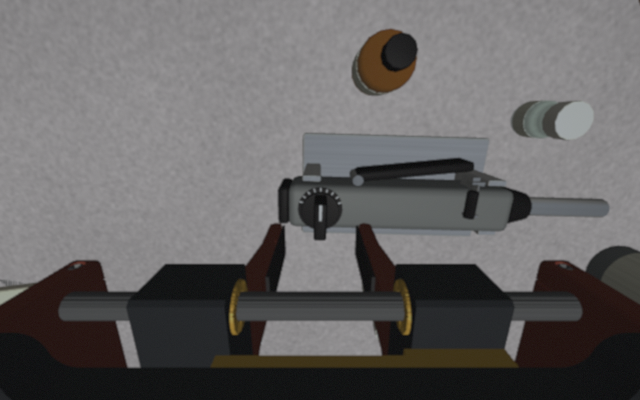

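View pics/l1.png

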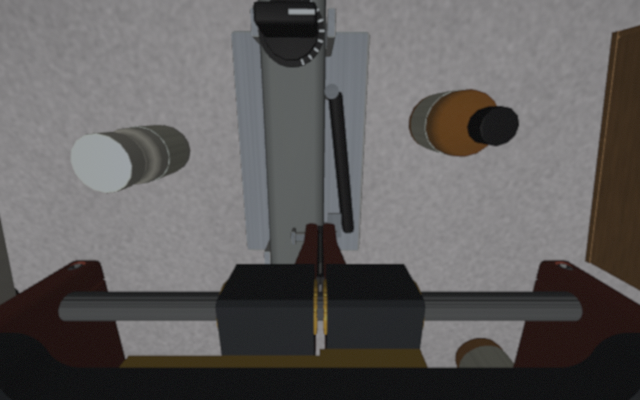

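View pics/s3.png

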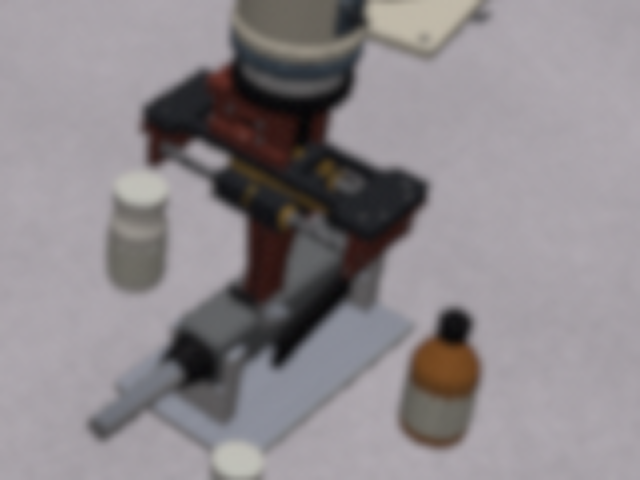

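Run:
```python
from station import env,viewer,set_gripper
from h import *
from fit import h2w
q=np.load("hom.npy")
Q=toolY(q[2]+np.pi/2); hy=np.array([np.cos(q[2]),np.sin(q[2])])
r=env.move_l(h2w(q,[-16.5,37,182])[0],Q,rate=20,f_stop=9)
st=env.read_state()
y1=(st["tool_pos"][:2]-q[:2])@hy; print(r,st["time_s"],y1,st["force"].round(1))
env.move_l(h2w(q,[-16.5,y1-6,182])[0],Q,rate=80)
env.move_l(h2w(q,[-5.5,-40,240])[0],Q,rate=150)
env.hold(.1)
st=env.read_state();T=tool_T(st);np.save("w3T.npy",T)
im=viewer.camera("wrist");cv2.imwrite("pics/l2.png",cv2.resize(im[0:260,200:440],None,fx=2.3,fy=2.3,interpolation=cv2.INTER_CUBIC))
from fit import p
C=T@p["tool_from_camera"]
print(st["time_s"],(proj(p,h2w(q,[[-16.5,55,114],[-16.5,15,114],[-16.5,35,88],[-39,3,77],[0,-92,116]]),C)-[200,0])*2.3)
```

```text
True 21.425 32.315571759155745 [-2.8  1.   5.8]
22.5167 [[303.83328821 719.82165379]
 [305.22069761 630.4863717 ]
 [301.77979037 637.15859291]
 [354.70630288 556.44610082]
 [258.79931045 343.47189805]]
```

View pics/l2.png

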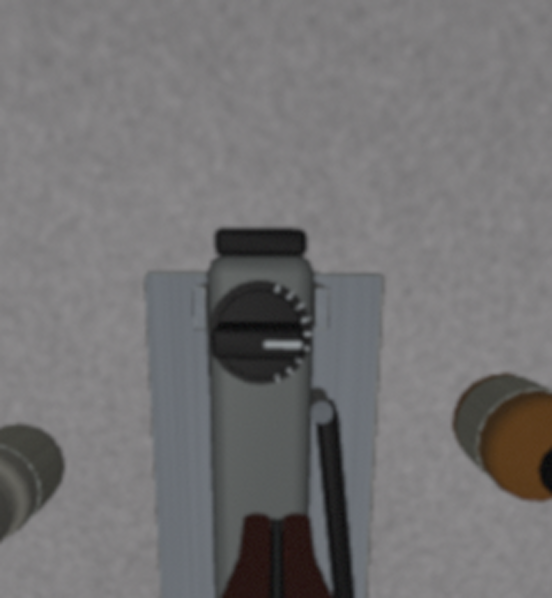

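Run:
```python
from station import env,viewer,set_gripper
from h import *
from fit import h2w,p
q=np.load("hom.npy")
Q=toolY(q[2]+np.pi/2)
env.move_l(h2w(q,[-5.5,-40,310])[0],Q,rate=200)
set_gripper(88)
st=env.read_state();T=tool_T(st)
im=viewer.camera("wrist");cv2.imwrite("pics/l3.png",cv2.resize(im[50:290,220:420],None,fx=2.5,fy=2.5,interpolation=cv2.INTER_CUBIC))
C=T@p["tool_from_camera"]
print(st["time_s"],(proj(p,h2w(q,[[-16.5,55,114],[-16.5,15,114],[-16.5,35,88],[-39,3,77],[0,-92,116]]),C)-[220,50])*2.5)
```

```text
24.4417 [[273.55390971 550.52838907]
 [274.48938177 470.9813762 ]
 [272.14948964 484.91194548]
 [318.14329858 415.15714166]
 [235.75257946 225.90600819]]
```

View pics/l3.png

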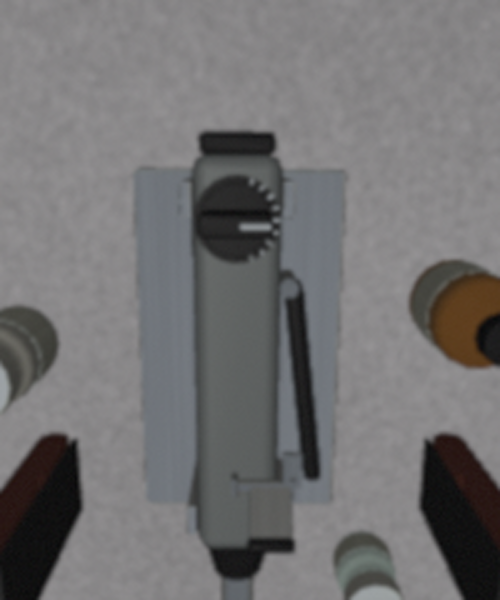

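The image shows the lever's plate leaning forward, with its top at row 550 where the model predicts it. The dial's white line points to -x. Now the squeeze.

Run:
```python
from station import env,viewer,set_gripper
from h import *
from fit import h2w,p
q=np.load("hom.npy")
Q=toolY(q[2]+np.pi/2)
hx=np.array([np.sin(q[2]),-np.cos(q[2]),0])
env.move_l(h2w(q,[-5.5,4,230])[0],Q,rate=250)
r=env.move_l(h2w(q,[-5.5,4,130])[0],Q,rate=120,f_stop=8)
st=env.read_state(); print(r,st["time_s"],st["force"].round(1))
if not r:
    set_gripper(40)
    st=env.read_state(); print(st["time_s"],st["width"],st["force"].round(1),(st["tool_pos"]-[*q[:2],0])@hx)
    im=viewer.camera("wrist");cv2.imwrite("pics/p1.png",im)
    env.hold(1.6)
    st=env.read_state(); print(st["time_s"],st["width"],st["force"].round(1),st["force"]@hx)
```

```text
False 25.9917 [ 0.3 -0.4  0.3]
26.6583 50.85004339525892 [ 2.7 -9.6  3.2] -4.290326639345242
28.3083 50.489354536710756 [ 4.5 -9.1  2.4] 8.28910670059776
```

View pics/p1.png

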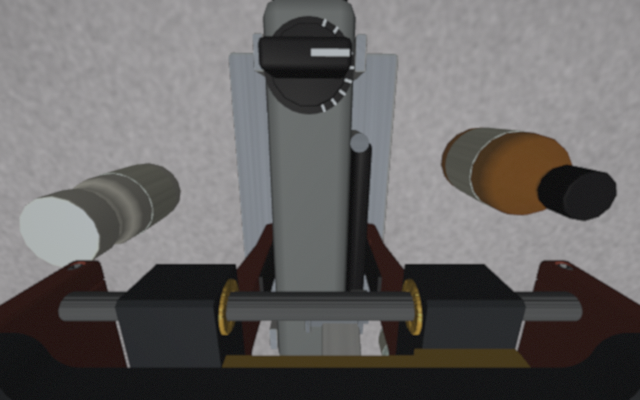

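Width is 50.5 mm against 51 expected, and the paddle lies flush, so the squeeze is complete. Next I release and flip the lever back.

Run:
```python
from station import env,viewer,set_gripper
from h import *
from fit import h2w,p
q=np.load("hom.npy")
Q=toolY(q[2]+np.pi/2); hy=np.array([np.cos(q[2]),np.sin(q[2])])
set_gripper(88)
env.move_l(h2w(q,[-5.5,4,228])[0],Q,rate=120)
set_gripper(0)
st=env.read_state();print(st["time_s"])
env.move_l(h2w(q,[-16.5,95,228])[0],Q,rate=150)
env.move_l(h2w(q,[-16.5,95,182])[0],Q,rate=120)
env.hold(.1)
r=env.move_l(h2w(q,[-16.5,25,182])[0],Q,rate=45,f_stop=9)
st=env.read_state();y1=(st["tool_pos"][:2]-q[:2])@hy
print(r,st["time_s"],y1,st["force"].round(1))
r=env.move_l(h2w(q,[-16.5,y1-5,182])[0],Q,rate=20,f_stop=7)
st=env.read_state();y1=(st["tool_pos"][:2]-q[:2])@hy
print(r,st["time_s"],y1,st["force"].round(1))
env.move_l(h2w(q,[-16.5,y1+10,182])[0],Q,rate=80)
env.move_l(h2w(q,[-16.5,80,240])[0],Q,rate=150)
env.move_l(h2w(q,[-5.5,-40,310])[0],Q,rate=200)
set_gripper(88)
st=env.read_state();T=tool_T(st)
im=viewer.camera("wrist");cv2.imwrite("pics/l4.png",cv2.resize(im[50:290,220:420],None,fx=2.5,fy=2.5,interpolation=cv2.INTER_CUBIC))
print(st["time_s"],st["force"].round(1))
im=viewer.camera("scene"); cv2.imwrite("pics/s4.png",im)
```

```text
31.3583
True 33.5583 66.41100916310985 [-0.4  0.4  0.6]
False 33.9833 62.01932027909634 [3.6 0.1 2.2]
37.0333 [ 0.6 -0.1 -0.5]
```

View pics/l4.png

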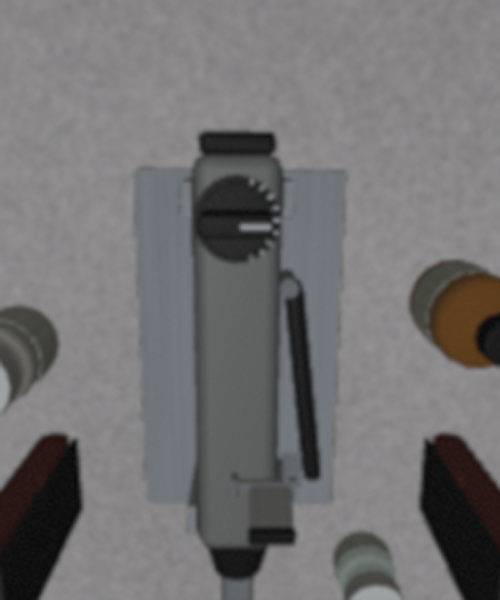

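View pics/s4.png

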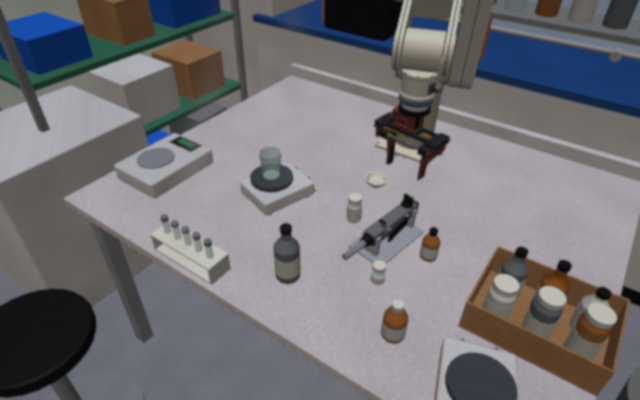

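The force stop tripped on first contact, so the lever is still forward (top at row ~535). I'll repeat the push with a higher threshold.

Run:
```python
from station import env,viewer,set_gripper
from h import *
from fit import h2w,p
q=np.load("hom.npy")
Q=toolY(q[2]+np.pi/2); hy=np.array([np.cos(q[2]),np.sin(q[2])])
set_gripper(0)
env.move_l(h2w(q,[-16.5,30,240])[0],Q,rate=250)
env.move_l(h2w(q,[-16.5,85,228])[0],Q,rate=200)
env.move_l(h2w(q,[-16.5,85,182])[0],Q,rate=120)
env.hold(.1)
for k in range(5):
    r=env.move_l(h2w(q,[-16.5,32,182])[0],Q,rate=40,f_stop=13)
    st=env.read_state();y1=(st["tool_pos"][:2]-q[:2])@hy
    print(r,st["time_s"],y1,st["force"].round(1))
    if y1<43: break
```

```text
True 41.2583 37.21115580059644 [1.9 0.1 2.7]
```

Run:
```python
from station import env,viewer,set_gripper
from h import *
from fit import h2w,p
q=np.load("hom.npy")
Q=toolY(q[2]+np.pi/2); hy=np.array([np.cos(q[2]),np.sin(q[2])])
r=env.move_l(h2w(q,[-16.5,33,182])[0],Q,rate=15,f_stop=8)
st=env.read_state();y1=(st["tool_pos"][:2]-q[:2])@hy
print(r,y1,st["force"].round(1))
env.move_l(h2w(q,[-16.5,y1+15,182])[0],Q,rate=80)
env.move_l(h2w(q,[-16.5,70,240])[0],Q,rate=200)
env.move_l(h2w(q,[-5.5,-40,310])[0],Q,rate=250)
set_gripper(88)
st=env.read_state();T=tool_T(st)
im=viewer.camera("wrist");cv2.imwrite("pics/l5.png",cv2.resize(im[50:290,220:420],None,fx=2.5,fy=2.5,interpolation=cv2.INTER_CUBIC))
C=T@p["tool_from_camera"]
print(st["time_s"],st["force"].round(1),(proj(p,h2w(q,[[-16.5,15,114]]),C)-[220,50])*2.5)
```

```text
True 37.08705354993808 [ 1.2 -0.5  1.2]
44.3583 [ 0.4 -0.4 -0.8] [[274.55610211 470.90483598]]
```

View pics/l5.png

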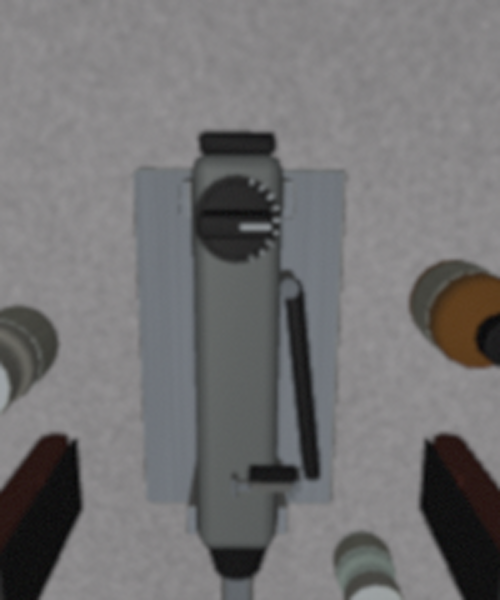

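The lever's rib is back at row ~472 (471 predicted), the paddle is out, and the dial line points to -x. Everything stands where it did, so I'll hand in.

Run:
```python
from station import env,workorder
print(workorder.sign_off(), env.read_state()["time_s"])
```

```text
the job is handed in; nothing more can be done
the job is handed in; nothing more can be done
```

The trigger check is done and handed in at about 45 s of the 72 s allowed. The homogeniser is locked again with its dial at minimum.

- **Dial:** I turned it about 2.1 rad anticlockwise in two grips. The stop was felt as a torque jump to -0.6 N m, and the last picture shows the white line on the paddle side, as it should be at 0.
- **Lever forward and squeeze:** I pushed the lever forward to its stop, and a picture confirmed its position. I then squeezed the paddle flush for over 1.6 s, with the jaws at 50.5 mm against the expected 51 mm.
- **Lever back:** the first push back stopped early because the force limit tripped on contact, leaving the lever nearly forward. The second push reached the back stop, and the last picture shows the lever's top within a pixel or so of where the model puts it.

The last picture also shows the paddle sprung out. The brown bottle and the two jars look unmoved. The beaker and the tall bottle were last seen standing in place in the overall view at about 37 s, and I did not photograph them again after the final lever push.

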